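# Clamp a laptop drive in the service fixture with its torque knob

## Robot

A 7-joint arm with a two-finger parallel gripper is mounted at the origin on a cart in front of the work surface, level with it; the furniture and walls round the work are solid. World frame = base frame: x ahead of the robot, y to its left, z up, the work surface at z = 0. Lengths are in m, angles in degrees, forces in N, time in s.
With the tool pointing down it reaches from about 0.35 to 0.9 m from the base axis. Payload 19.9 kg.
Tool frame: the origin (TCP) lies on the front face of the gripper's body, between the roots of the fingers; the fingertips stand 97 mm ahead of it and the grasp point (between the pads) lies 78 mm ahead of it; z points along the fingers, y is the line along which they close (so a half turn about z gives the same grasp; the last joint's range is limited). The gripper opens to 94 mm and grips with 3 to 60 N. Pads are 16 mm wide; open, the fingers measure 119 mm over their backs; the gripper's body (75 mm by 177 mm) begins 78 mm behind the grasp point.
Start: joints at [-72.68, 23.915, -0.59, 92.452, 0.269, 63.638, -3.037], TCP at [0.211, 0.588, 0.303] pointing down, gripper open.
Joint ranges: [-161.28, 161.28], [-22.2, 115.67], [-73.04, 71.86], [3.21, 147.25], [-68.34, 248.33], [10.77, 114.83], [-161.83, 161.83]. Speed limits (degrees/s): [108.29, 108.29, 136.94, 136.94, 172.46, 172.46, 172.46].

## Interface

Orientations are given as [roll, pitch, yaw] about the fixed x, y, z axes, in that order (R = Rz(yaw) Ry(pitch) Rx(roll)).
In Python, from cell import observe, grab_frame, hand_in gives the robot as it stands.
- The arm moves only by the shell command python3 -m inch 'ROWS' [FORCE]. ROWS is JSON, a list of rows, each a list of 5 numbers: the shift along the world's x, y, z each as a share of 30 mm, from -1 to 1, then the turn about the world's z as a share of 8 degrees, from -1 to 1, then the gripper command: -1 is shut, 1 is fully open, values between are in proportion. In form: [[dx, dy, dz, turn, jaw], ...]. A call has 1 to 20 rows; each row shifts and turns the commanded pose from where the row before left it; what a row does not reach is not made up. A row lasts 1/10 s, in which the tool goes at most 50 mm and 8.59 degrees, less where a joint would pass 70% of its speed; a pose out of reach is approached as far as the arm can. A call with a number of a shift or a turn outside -1 to 1 is refused whole. A call with a gripper value outside its range is refused whole. The fingers move at their own pace and stop on an object; FORCE is the grip in N (left out, the last holds). Time passes only in rows, so rows that do not move let the fingers close. It gives the time, the measured TCP pose, the force, the opening and the grip force at its end, in the units of the state.
- observe(): the state, without advancing time (a new reading comes with each control period).
- grab_frame(name): name is "scene" or "top"; returns a dict with "img" (480x640x3 uint8, red, green, blue), "z_map" (480x640 float32, m along the optical axis (not along the pixel's ray), 0 where there is no reading), "intrinsics" (3x3 intrinsics, pixels), "k1" (the pictures are not rectified: a ray, as slopes to the right and down, at radius r is drawn at 1 + k1 r^2 times it, then the intrinsics apply), "extrinsics" (4x4, takes a point from camera to world coordinates). Camera axes: x right, y up, looking along -z (the intrinsics and any distortion apply to the point x, -y, -z); pixel columns grow to the right and rows downward; lengths in m; the calibration is good to about 2 mm. A picture is of the moment at which its call begins.
- hand_in(): hands the job in; it is judged then, once.
The state is a dict: "time": time; "joints": joint angles; "joint_velocities": joint speeds; "tau": joint torques, N m; "tool_pos": TCP position; "ee_rot": TCP orientation; "wrist_force": force on the tool from outside, world axes, zero at the start; "wrist_torque": the same for the moment, N m; "finger_gap": finger opening in m; "finger_force": force on a finger pad.
Only numpy, scipy, OpenCV 4.12 (cv2) and the standard library are available. Lean on these libraries where they do the work, as an engineer would, in place of code of your own. Each camera call takes 0.05 s, during which the arm holds its last target. There are 200 camera calls.

## Task

Lay the small closed disk drive flat on the fixture's supports and slide it gently, either end first, under the overhead clamp until it is fully home against the rear stop. Then clamp it by turning the black fluted knob clockwise (seen from above), without leaning on it, until its torque clutch slips: stop after one to three clicks and let go, with the drive still home. Leave the petri dish, the screwdriver and the small tray where they are.

Things in the scene. Friction and masses are not known exactly. Their poses are not given: they have to be found in the camera images.
- drive: the small closed disk drive, silver with a white label on top, 70 x 100 x 8 mm, 0.09 to 0.15 kg, loose. Origin: centre of its underside; x across its 70 mm width, y along its 100 mm length, z up. Starts flat on the bench. Grip it across the 70 mm near one end
- fixture: fixed grey and aluminium fixture, base 190 x 130 x 12 mm. Origin: centre of the underside; x points the way the drive slides in, z up. Two black supports (top at z 20 mm, 12 mm wide, at y +-22) run from x -95 to +28. Side guides 73.4 mm apart, tops at z 28, from x -22 to +34, with flared mouths from x -37. Clamp arm: 36 mm wide, z 56 to 74 mm, from x -2 back to a column at x 51
- seat (a point): where the drive's origin lies when it is home: 20 mm above the fixture's underside at x = -20 mm on its midline; axes as the fixture's. Home, the drive lies with its length along x, one end touching the rear stop, which is 50 mm beyond this point
- rear_stop: steel stop bar with a rubber face at the far end of the supports, 62 mm wide, top at z 30 mm above the bench. Its face is at x = +30 mm of the fixture; its frame is the fixture's. It is delicate: more than 25 N of push spoils it
- knob_grip (a point): middle of the black fluted torque knob, on its vertical axis (at x +16, y 0 of the fixture), to be gripped from above. The knob is a cylinder 34 mm in diameter and 24 mm high, centred here. It goes down 8 mm a turn when tightened. Under it a steel hub, 25 mm in diameter, 8 mm high, turns the screw without the clutch
- foot: round rubber clamp foot, 16 mm in diameter, under the clamp arm on the knob's axis. Origin: centre of its underside. It starts 1.5 to 5 mm above the top of a drive that is home and does not turn. The screw stays where it is left; its drag is 0.10 N m at the knob. At the click the foot presses with about 65 N; leaning on the knob adds to that, and 85 N bends the drive
- knob (a joint): slip of the torque clutch: how far the knob has turned against its screw, rad, 0 at first. It winds up by about 0.05 as the screw turns and by 0.16 at 0.18 N m, where the clutch slips over and the torque drops for a moment: one click. Ten clicks a turn: it comes to rest at 0.63 after one click, 1.26 after two, 1.88 after three.
- petri_dish: clear round dish with spare parts, 61 mm in diameter, 13 mm high, loose on the bench beside the fixture; origin under its centre
- driver: blue and yellow precision screwdriver, 209 mm long, 13 mm thick, loose on the bench beside the dish; origin under its middle, y along it
- screw_tray: small open brown tray, 61 x 87 x 30 mm, loose on the bench behind the work; origin under its centre
Things that resemble listed ones, but are neither listed nor needed, are in the scene too. Several things have the shape of the drive; the one meant has the colours described above. Of the things that look like the fixture, the larger one is meant.

How it is judged:
By the outcome, as a careful person would: the job done as asked, in the order asked, and still so for the second after the job is handed in, with the robot touching nothing.
It also fails if it takes over 72 s, if anything falls off the work surface, if the arm or the gripper's body presses on something with over 40 N, if the wrist force passes 120 N, or if a joint passes its speed limit or range.

## Working session

There is one attempt and no reset: what is moved stays moved. The work goes in short steps, Python scripts to look and compute and a shell command to move; the robot and the scene stay as the last step left them, time stands still between calls to the robot, and variables do not carry over. Pictures are saved under pics/ and viewed, at most 10 in all, crops included, and the job is handed in when it is done.

```bash
mkdir -p pics; ls; cat > h.py <<'E'
import numpy as np,cv2
from cell import observe,grab_frame,hand_in
def load(n): 
    return dict(np.load(f'{n}.npz'))
def snap(n,tag):
    f=grab_frame(n); np.savez(f'{tag}.npz',**f); cv2.imwrite(f'pics/{tag}.png',cv2.cvtColor(f['img'],cv2.COLOR_RGB2BGR)); return f
def rays(f,uv):
    K=f['intrinsics'];k1=float(f['k1']);uv=np.atleast_2d(uv).astype(float)
    d=np.array([k1,0,0,0,0])
    p=cv2.undistortPoints(uv[:,None],K,d,None,None)[:,0]
    return np.c_[p[:,0],-p[:,1],-np.ones(len(p))]
def plane(f,uv,z):
    T=f['extrinsics'];d=rays(f,uv)@T[:3,:3].T;o=T[:3,3]
    return o+d*((z-o[2])/d[:,2])[:,None]
def cloud(f):
    v,u=np.mgrid[:480,:640];r=rays(f,np.c_[u.ravel(),v.ravel()])*f['z_map'].ravel()[:,None]
    return (r@f['extrinsics'][:3,:3].T+f['extrinsics'][:3,3]).reshape(480,640,3)
E
python3 - <<'E'
from h import *
s=observe();print(s)
for n in('scene','top'):
    f=snap(n,n+'0');print(n,f['k1'],f['intrinsics'],f['extrinsics'])
E
```

```text
pics
{'time': 0.0, 'joints': array([-72.68142796,  23.94555034,  -0.59205016,  92.48706065,
         0.26993055,  63.63976937,  -3.03666863]), 'joint_velocities': array([-0.01028163,  0.05937774, -0.02726112,  0.00479694, -0.0502118 ,
       -0.05389943,  0.09500883]), 'tau': array([ 1.85665856e-03, -8.51246381e+01,  6.39401637e-01, -4.25990725e+01,
       -4.87782969e-02,  1.87242252e-02,  1.28090569e-04]), 'tool_pos': array([0.21054342, 0.58817157, 0.30204093]), 'ee_rot': array([-1.79929180e+02,  5.18251226e-03,  1.60306011e+02]), 'wrist_force': array([-0.08888308, -0.0077966 ,  0.49179329]), 'wrist_torque': array([ 0.01294567, -0.02241218, -0.00080299]), 'finger_force': 0.0, 'finger_gap': 0.09438998940236647}
scene 0.042155875261354996 [[511.13627775   0.         314.7023985 ]
 [  0.         511.13627775 239.76906096]
 [  0.           0.           1.        ]] [[ 0.82000673  0.25799864 -0.51090671  0.01518729]
 [-0.57213001  0.34452371 -0.74429205 -0.70047699]
 [-0.01600686  0.90262955  0.43012053  0.54224542]
 [ 0.          0.          0.          1.        ]]
top 0.05423651188346456 [[548.63535074   0.         327.61668   ]
 [  0.         548.63535074 225.44596776]
 [  0.           0.           1.        ]] [[-2.39603898e-03  9.89148939e-01 -1.46896684e-01  3.50830664e-01]
 [-9.99941737e-01 -8.23777894e-04  1.07630772e-02  7.17193419e-02]
 [ 1.05252761e-02  1.46913914e-01  9.89093282e-01  1.45473087e+00]
 [ 0.00000000e+00  0.00000000e+00  0.00000000e+00  1.00000000e+00]]
```

View pics/scene0.png

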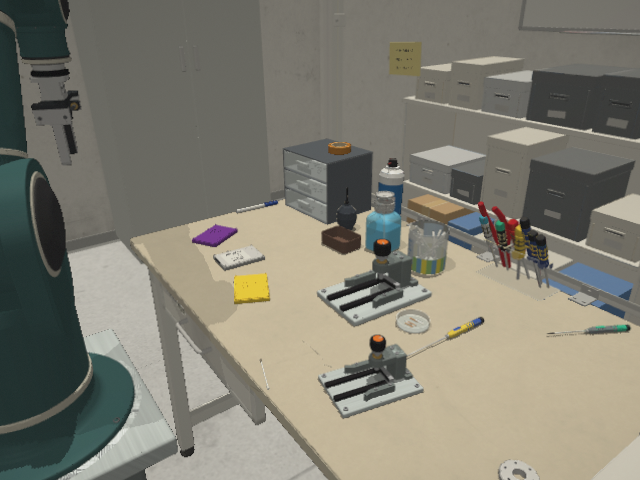

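View pics/top0.png

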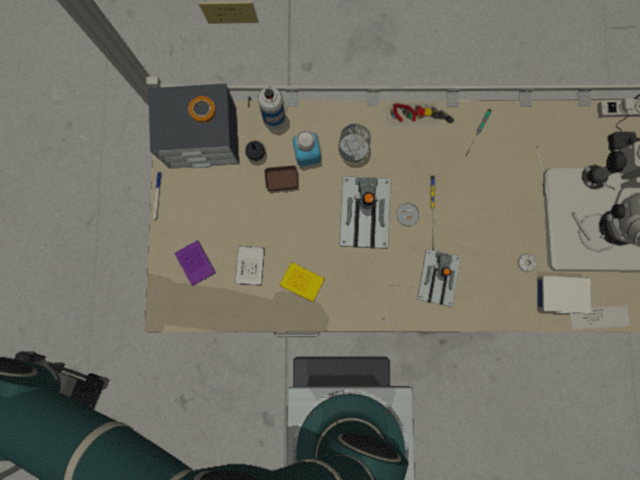

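The top view shows three drive-shaped things: purple at (195,263), silver with a white label at (250,265) and yellow at (302,281). The silver and white one fits the description. There are two fixtures, at (365,212) and (440,277), and the larger is at (365,212). Next I'll measure both and confirm them in a crop.

```bash
python3 - <<'E'
from h import *
f=load('top0');s=load('scene0')
img=f['img'];C=cloud(f);Cs=cloud(s)
hsv=cv2.cvtColor(img,cv2.COLOR_RGB2HSV)
def box(f,C,win,zlo,zhi,zp,tag,smax=45):
    hsv=cv2.cvtColor(f['img'],cv2.COLOR_RGB2HSV)
    m=np.zeros((480,640),np.uint8);u0,v0,u1,v1=win
    m[v0:v1,u0:u1]=255
    m[(hsv[...,1]>smax)]=0
    m=cv2.morphologyEx(m,cv2.MORPH_CLOSE,np.ones((5,5)))
    c=max(cv2.findContours(m,cv2.RETR_EXTERNAL,cv2.CHAIN_APPROX_NONE)[0],key=cv2.contourArea)
    P=plane(f,c[:,0],zp)[:,:2]
    r=cv2.minAreaRect((P*1000).astype(np.float32));print(tag,r,'medz',np.median(C[...,2][m>0]),'bbox',cv2.boundingRect(c))
    return m
m1=box(f,C,(228,238,272,294),0,0,.008,'drive')
m2=box(f,C,(332,165,396,256),0,0,.012,'fixt')
box(f,C,(412,242,466,312),0,0,.012,'small')
box(s,Cs,(205,240,272,275),0,0,.008,'driveS')
for nm,F,CC in(('top',f,C),('scene',s,Cs)):
    h=cv2.cvtColor(F['img'],cv2.COLOR_RGB2HSV)
    o=((h[...,0]<14)&(h[...,1]>180)&(h[...,2]>150)).astype(np.uint8)
    n,l,st,ce=cv2.connectedComponentsWithStats(o)
    for i in range(1,n):
        if st[i,4]>20: print(nm,'orange',ce[i],st[i],np.median(CC[l==i],0))
print('bench z',np.median(C[290:310,350:400,2]),np.median(Cs[300:320,290:310,2]))
def crop(F,w,k):
    u0,v0,u1,v1=w;return cv2.resize(F['img'][v0:v1,u0:u1],None,fx=k,fy=k,interpolation=cv2.INTER_CUBIC)
a=crop(f,(170,170,400,310),3);b=crop(s,(180,215,440,330),690/260)
out=np.vstack([a,b[:600-a.shape[0]] if b.shape[1]==690 else cv2.resize(b,(690,180))]);out=out[:600]
cv2.imwrite('pics/c1.png',cv2.cvtColor(out,cv2.COLOR_RGB2BGR));print(out.shape)
E
```

```text
drive ((460.23590087890625, 261.837646484375), (71.3049545288086, 101.8876953125), 86.16587829589844) medz 0.008719604953807414 bbox (235, 246, 30, 40)
fixt ((602.7545166015625, -43.29766845703125), (132.0277557373047, 192.26710510253906), 86.98433685302734) medz 0.013567708295214587 bbox (339, 176, 52, 73)
small ((433.642578125, -236.00152587890625), (95.16024017333984, 148.83387756347656), 77.97992706298828) medz 0.01013388651600311 bbox (417, 245, 44, 62)
driveS ((459.0350036621094, 254.40382385253906), (86.74903869628906, 104.8851547241211), 85.75971221923828) medz 0.008003831032884046 bbox (213, 245, 52, 26)
scene orange [381.96666667 241.2       ] [377 240  11   4  30] [ 0.62101246 -0.04462206  0.11591022]
scene orange [377.02702703 338.35135135] [373 336  10   6  37] [ 0.43915261 -0.23942243  0.08388014]
bench z -0.00033854151910694963 -0.0006687485069630794
(600, 690, 3)
```

View pics/c1.png

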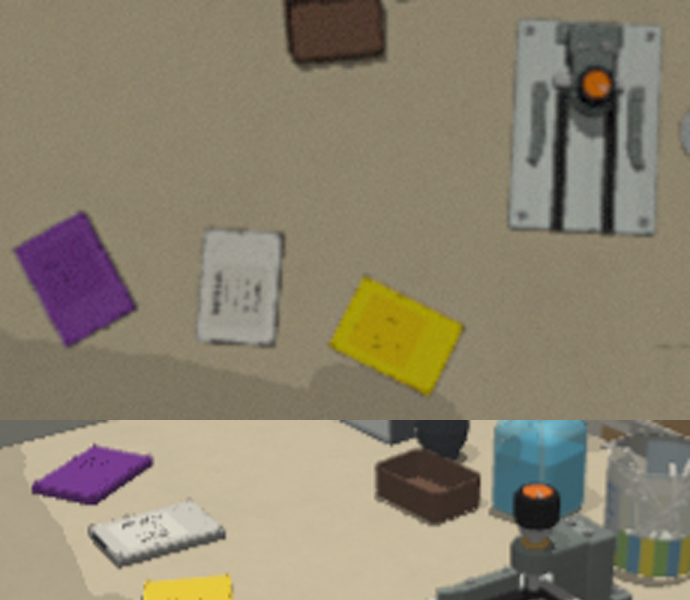

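The crop confirms the silver drive with a white label, at about (0.460, 0.262), measuring 71x102 mm at z 8 mm. It also confirms the larger fixture, at (0.603, -0.043), measuring 132x192 mm with its x axis at -3°. The orange-capped knob matches its expected place. I'll move above the near end of the drive.

```bash
python3 -m inch '[[0.35,-0.54,-0.2,0.1,1],[0.35,-0.54,-0.2,0.1,1],[0.35,-0.54,-0.2,0.1,1],[0.35,-0.54,-0.2,0.1,1],[0.35,-0.54,-0.2,0.1,1],[0.35,-0.54,-0.2,0.1,1],[0.35,-0.54,-0.2,0.1,1],[0.35,-0.54,-0.2,0.1,1],[0.35,-0.54,-0.2,0.1,1],[0.35,-0.54,-0.2,0.1,1],[0.35,-0.54,-0.2,0.1,1],[0.35,-0.54,-0.2,0.1,1],[0.35,-0.54,-0.2,0.1,1],[0.35,-0.54,-0.2,0.1,1],[0.35,-0.54,-0.2,0.1,1],[0.35,-0.54,-0.2,0.1,1],[0.35,-0.54,-0.2,0.1,1],[0.35,-0.54,-0.2,0.1,1],[0.35,-0.54,-0.2,0.1,1],[0.35,-0.54,-0.2,0.1,1]]' 20; python3 -m inch '[[0,0,0,0,1],[0,0,0,0,1]]'
```

```text
time: 2.1
tool_pos: [0.4209, 0.2637, 0.1822]
ee_rot: [-180.0, -0.0, 176.3]
wrist_force: [0.2, -0.3, -0.3]
finger_gap: 0.0939
finger_force: 0.0
time: 2.3
tool_pos: [0.4205, 0.2644, 0.1825]
ee_rot: [-180.0, -0.0, 176.3]
wrist_force: [-0.9, -0.2, -0.4]
finger_gap: 0.0943
finger_force: 0.0
```

```bash
python3 -m inch '[[0,0,-0.4,0,1],[0,0,-0.4,0,1],[0,0,-0.4,0,1],[0,0,-0.4,0,1],[0,0,-0.4,0,1],[0,0,-0.3,0,1],[0,0,-0.2,0,1],[0,0,-0.1,0,1],[0,0,-0.1,0,1],[0,0,-0.07,0,1],[0,0,0,0,1]]' 20; python3 -c "
from h import *
snap('scene','scene1')"
```

```text
time: 3.4
tool_pos: [0.4207, 0.2644, 0.0995]
ee_rot: [-180.0, 0.0, 176.3]
wrist_force: [-0.6, 0.3, 0.2]
finger_gap: 0.0942
finger_force: 0.0
```

```bash
python3 -m inch '[[0,0,0,0,0],[0,0,0,0,-0.2],[0,0,0,0,-0.3],[0,0,0,0,-0.3],[0,0,0,0,-0.3],[0,0,0,0,-0.3],[0,0,0,0,-0.3]]' 20
```

```text
time: 4.15
tool_pos: [0.4207, 0.2644, 0.0996]
ee_rot: [180.0, 0.0, 176.3]
wrist_force: [-1.7, -0.8, 4.0]
finger_gap: 0.0695
finger_force: 20.0
```

Gripped, with the gap at 69.5 mm. I'll lift it and carry it to a point above the fixture entrance.

```bash
python3 -m inch '[[0,0,0.1,0,-0.3],[0,0,0.3,0,-0.3],[0,0,0.4,0,-0.3],[0,0,0.4,0,-0.3],[0,0,0.3,0,-0.3],[0.1,-0.3,0,0.1,-0.3],[0.1,-0.6,0,0,-0.3],[0.1,-0.7,0,0,-0.3],[0.1,-0.7,0,0,-0.3],[0.1,-0.7,0,0,-0.3],[0.1,-0.7,0,0,-0.3],[0.1,-0.7,0,0,-0.3],[0.1,-0.7,0,0,-0.3],[0.1,-0.7,0,0,-0.3],[0.1,-0.7,0,0,-0.3],[0.1,-0.7,0,0,-0.3],[0.1,-0.7,0,0,-0.3],[0.1,-0.7,0,0,-0.3],[0.1,-0.7,0,0,-0.3],[0.1,-0.7,0,0,-0.3]]'; python3 -m inch '[[0.1,-0.4,0,0,-0.3],[0.1,-0.3,0,0,-0.3],[0,0,0,0,-0.3],[0,0,0,0,-0.3]]'; python3 - <<'E'
from h import *
snap('top','top1');s=snap('scene','scene2')
E
python3 - <<'E'
from h import *
f=load('top1');s=load('scene2')
a=cv2.resize(f['img'][165:305,310:430],None,fx=4,fy=4,interpolation=3)[:,:400]
b=cv2.resize(s['img'][220:360,290:430],(400,400),interpolation=3)
o=np.full((560,800,3),0,np.uint8);o[:,:400]=a;o[:400,400:]=b
cv2.imwrite('pics/c2.png',o[...,::-1])
E
```

```text
time: 6.15
tool_pos: [0.4658, -0.0364, 0.1452]
ee_rot: [180.0, 0.0, 177.1]
wrist_force: [-0.3, -0.5, -1.0]
finger_gap: 0.0694
finger_force: 20.0
time: 6.55
tool_pos: [0.4716, -0.0559, 0.1445]
ee_rot: [180.0, -0.0, 177.1]
wrist_force: [-0.6, 0.2, -1.1]
finger_gap: 0.0692
finger_force: 20.0
```

View pics/c2.png

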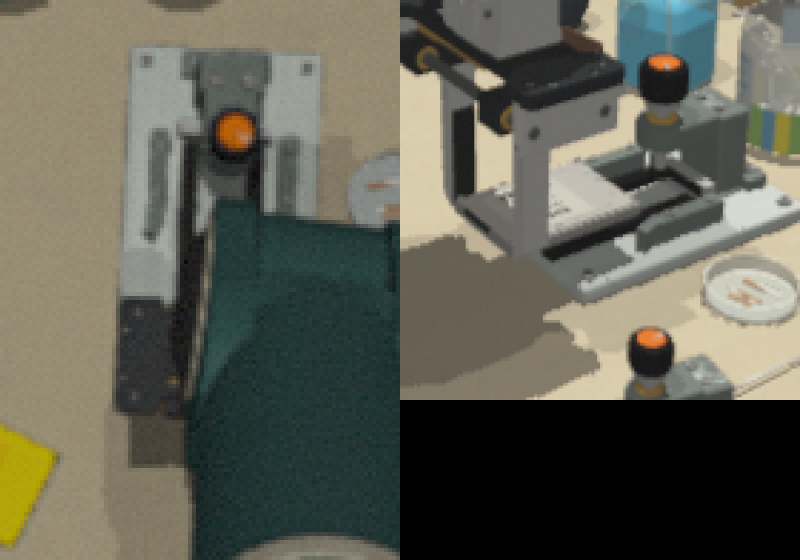

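The arm hides the top view of the drive, and I overshot about 20 mm in -y. I'll refine the fixture midline from the earlier clear top picture using the black supports and the cap.

```bash
python3 - <<'E'
from h import *
f=load('top0');img=f['img'];g=cv2.cvtColor(img,cv2.COLOR_RGB2GRAY).astype(float)
h=cv2.cvtColor(img,cv2.COLOR_RGB2HSV)
o=((h[...,0]<16)&(h[...,1]>150)&(h[...,2]>120)).astype(np.uint8);o[:, :350]=0;o[:185]=0;o[210:]=0;o[:,395:]=0
vv,uu=np.nonzero(o);print('cap',len(uu),uu.mean(),vv.mean(),plane(f,[uu.mean(),vv.mean()],.117))
mids=[];
for v in range(216,246,2):
    r=g[v,346:386];w=np.clip(110-r,0,None);u=np.arange(346,386)
    L=(u<365);a=(w*u)[L].sum()/w[L].sum();b=(w*u)[~L].sum()/w[~L].sum()
    P=plane(f,[[a,v],[b,v]],.020);mids.append(np.r_[P.mean(0)[:2],P[0,1]-P[1,1]])
mids=np.array(mids);p=np.polyfit(mids[:,0],mids[:,1],1);print('midline',p,np.degrees(np.arctan(p[0])),'y@.5,.6',np.polyval(p,[.47,.5,.6]),'sep',mids[:,2].mean())
print('base midline y@.47,.5,.6',[-.0433+(x-.6028)*np.tan(np.radians(-3.02)) for x in(.47,.5,.6)])
E
python3 -m inch '[[0,0.3,0,0,-0.3],[0,0.35,0,0,-0.3],[0,0,0,0,-0.3]]'
```

```text
cap 48 368.3333333333333 197.35416666666666 [[ 0.61999364 -0.04419082  0.117     ]]
midline [-0.06577787 -0.00481478] -3.763372994743358 y@.5,.6 [-0.03573038 -0.03770372 -0.0442815 ] sep 0.04768345593144321
base midline y@.47,.5,.6 [np.float64(-0.03629376279392688), np.float64(-0.03787649710252774), np.float64(-0.04315227813119725)]
time: 6.95
tool_pos: [0.4717, -0.035, 0.1445]
ee_rot: [180.0, -0.0, 177.2]
wrist_force: [-0.5, -0.1, -1.3]
finger_gap: 0.0695
finger_force: 20.0
```

```bash
python3 -m inch '[[0,-0.04,-0.2,-0.05,-0.3],[0,0,-0.25,0,-0.3],[0,0,-0.2,0,-0.3],[0,0,-0.1,0,-0.3],[0,0,-0.03,0,-0.3],[0,0,0,0,-0.3]]'; python3 -m inch '[[0,0,-0.02,0,-0.3],[0,0,0,0,-0.3]]'; python3 -c "
from h import *
s=snap('scene','scene3')
cv2.imwrite('pics/c3.png',cv2.resize(s['img'][240:330,300:450],None,fx=5,fy=5,interpolation=3)[...,::-1])"
```

```text
time: 7.55
tool_pos: [0.4716, -0.0384, 0.121]
ee_rot: [-180.0, -0.0, 176.7]
wrist_force: [-0.4, 0.1, -0.9]
finger_gap: 0.0693
finger_force: 20.0
time: 7.75
tool_pos: [0.4717, -0.0383, 0.1207]
ee_rot: [-180.0, 0.0, 176.7]
wrist_force: [-0.2, -0.7, -0.4]
finger_gap: 0.0695
finger_force: 20.0
```

View pics/c3.png

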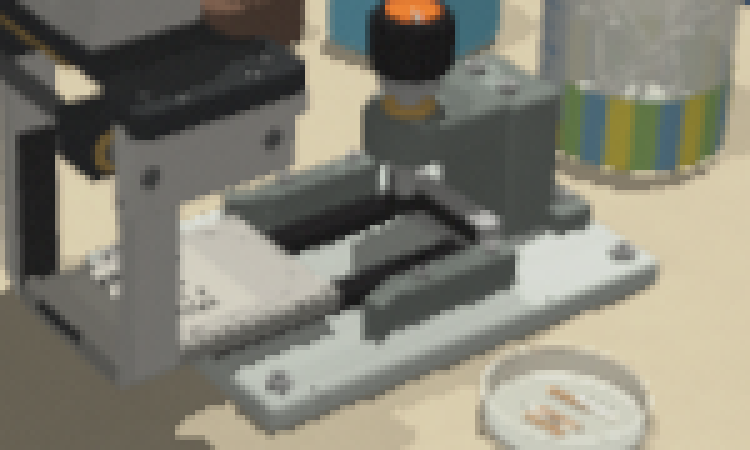

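The drive sits just above the supports with its front corner at crop (340,300), slightly short of the flared mouth at (370,300). I'll correct y by +2 mm and settle it.

```bash
python3 -m inch '[[0,0.07,0,0,-0.3],[0,0,-0.02,0,-0.3],[0,0,-0.02,0,-0.3],[0,0,0,0,-0.3],[0,0,0,0,-0.3]]'; python3 -m inch '[[0,0,-0.02,0,-0.3],[0,0,0,0,-0.3]]'
```

```text
time: 8.3
tool_pos: [0.4717, -0.0361, 0.1194]
ee_rot: [-180.0, 0.0, 176.7]
wrist_force: [-0.6, 0.3, 1.2]
finger_gap: 0.0695
finger_force: 20.0
time: 8.5
tool_pos: [0.4717, -0.0361, 0.1187]
ee_rot: [-180.0, 0.0, 176.7]
wrist_force: [-1.6, 1.4, 3.5]
finger_gap: 0.0693
finger_force: 20.0
```

It touches the supports with about 4 N. Now I'll slide it in, in stages.

```bash
python3 -m inch '[[0.1,-0.006,0.01,0,-0.3],[0.1,-0.006,0,0,-0.3],[0.1,-0.006,0,0,-0.3],[0.1,-0.006,0,0,-0.3],[0.1,-0.006,0,0,-0.3],[0.1,-0.006,0,0,-0.3],[0,0,0,0,-0.3]]';python3 -m inch '[[0.1,-0.006,0,0,-0.3],[0.1,-0.006,0,0,-0.3],[0.1,-0.006,0,0,-0.3],[0.1,-0.006,0,0,-0.3],[0,0,0,0,-0.3]]'
```

```text
time: 9.2
tool_pos: [0.4901, -0.0373, 0.1191]
ee_rot: [-180.0, 0.0, 176.7]
wrist_force: [-2.0, 0.4, 6.6]
finger_gap: 0.0693
finger_force: 20.0
time: 9.7
tool_pos: [0.5018, -0.038, 0.1192]
ee_rot: [-180.0, -0.0, 176.7]
wrist_force: [-6.6, -0.1, 13.6]
finger_gap: 0.0695
finger_force: 20.0
```

Vertical load is building, so I'll ease up.

```bash
python3 -m inch '[[0,0,0.02,0,-0.3],[0,0,0.0,0,-0.3]]';python3 -m inch '[[0,0,0.01,0,-0.3],[0,0,0.0,0,-0.3]]'; python3 -c "
from h import *
s=snap('scene','scene4')
cv2.imwrite('pics/c4.png',cv2.resize(s['img'][240:330,300:450],None,fx=5,fy=5,interpolation=3)[...,::-1])"
```

```text
time: 9.9
tool_pos: [0.5019, -0.038, 0.1196]
ee_rot: [-180.0, 0.0, 176.7]
wrist_force: [0.3, 1.1, -1.1]
finger_gap: 0.069
finger_force: 20.0
time: 10.1
tool_pos: [0.5017, -0.038, 0.1198]
ee_rot: [-180.0, 0.0, 176.7]
wrist_force: [0.3, 0.3, -1.3]
finger_gap: 0.0696
finger_force: 20.0
```

View pics/c4.png

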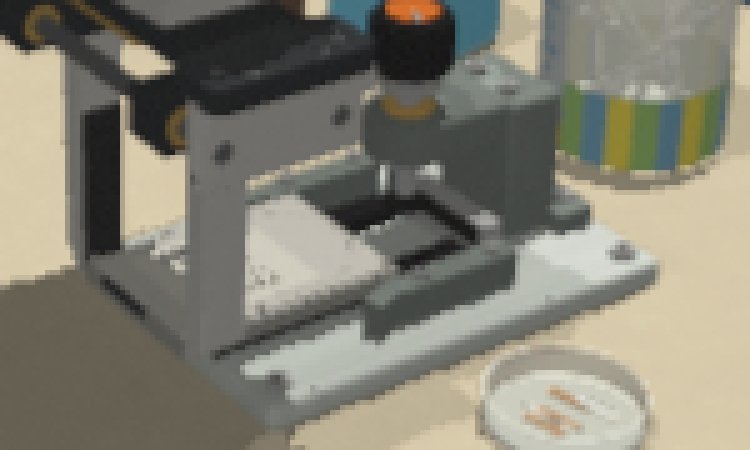

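The drive is between the guides, front corner at crop (380,270), and the load is back to about its weight. I'll continue.

```bash
python3 -m inch '[[0.1,-0.006,0,0,-0.3],[0.1,-0.006,0,0,-0.3],[0.1,-0.006,0,0,-0.3],[0.1,-0.006,0,0,-0.3],[0.1,-0.006,0,0,-0.3],[0.1,-0.006,0,0,-0.3],[0,0,0,0,-0.3]]';python3 -m inch '[[0.1,-0.006,0,0,-0.3],[0.1,-0.006,0,0,-0.3],[0.1,-0.006,0,0,-0.3],[0.1,-0.006,0,0,-0.3],[0.07,-0.004,0,0,-0.3],[0,0,0,0,-0.3]]'
```

```text
time: 10.85
tool_pos: [0.52, -0.0391, 0.1199]
ee_rot: [-180.0, 0.0, 176.7]
wrist_force: [0.8, 0.1, -0.7]
finger_gap: 0.0692
finger_force: 20.0
time: 11.45
tool_pos: [0.534, -0.0399, 0.1199]
ee_rot: [-180.0, 0.0, 176.7]
wrist_force: [0.5, -0.6, -0.4]
finger_gap: 0.0692
finger_force: 20.0
```

No side load. I'll reduce the grip so the fingers would slip before overloading the stop, then creep in.

```bash
i='[[0.03,-0.002,0,0,-0.3],[0.03,-0.002,0,0,-0.3],[0,0,0,0,-0.3]]'; python3 -m inch '[[0,0,-0.01,0,-0.3],[0.03,-0.002,0,0,-0.3],[0.03,-0.002,0,0,-0.3],[0.03,-0.002,0,0,-0.3],[0,0,0,0,-0.3]]' 8; python3 -m inch '[[0.03,-0.002,0,0,-0.3],[0.03,-0.002,0,0,-0.3],[0,0,0,0,-0.3]]';python3 -m inch '[[0.02,-0.001,0,0,-0.3],[0.02,-0.001,0,0,-0.3],[0,0,0,0,-0.3]]'
```

```text
time: 11.95
tool_pos: [0.5366, -0.0401, 0.1197]
ee_rot: [-180.0, 0.0, 176.7]
wrist_force: [0.4, 0.1, -0.5]
finger_gap: 0.0698
finger_force: 8.0
time: 12.25
tool_pos: [0.5384, -0.0402, 0.1196]
ee_rot: [-180.0, 0.0, 176.7]
wrist_force: [0.0, 0.4, -0.8]
finger_gap: 0.0693
finger_force: 8.0
time: 12.55
tool_pos: [0.5395, -0.0403, 0.1196]
ee_rot: [-180.0, 0.0, 176.7]
wrist_force: [0.3, -0.0, -1.0]
finger_gap: 0.0696
finger_force: 8.0
```

```bash
python3 -m inch '[[0.02,-0.001,0,0,-0.3],[0.02,-0.001,0,0,-0.3],[0,0,0,0,-0.3]]';python3 -m inch '[[0.02,-0.001,0,0,-0.3],[0.02,-0.001,0,0,-0.3],[0,0,0,0,-0.3]]'; python3 -m inch '[[0.02,-0.001,0,0,-0.3],[0.02,-0.001,0,0,-0.3],[0,0,0,0,-0.3]]'
```

```text
time: 12.85
tool_pos: [0.5407, -0.0404, 0.1196]
ee_rot: [-180.0, 0.0, 176.7]
wrist_force: [0.8, -0.8, -1.0]
finger_gap: 0.0699
finger_force: 8.0
time: 13.15
tool_pos: [0.5419, -0.0404, 0.1196]
ee_rot: [-180.0, 0.0, 176.7]
wrist_force: [0.1, 0.1, -0.4]
finger_gap: 0.0697
finger_force: 8.0
time: 13.45
tool_pos: [0.5432, -0.0405, 0.1197]
ee_rot: [-180.0, 0.0, 176.7]
wrist_force: [-0.4, 1.1, -0.7]
finger_gap: 0.0698
finger_force: 8.0
```

```bash
python3 -m inch '[[0.02,-0.001,0,0,-0.3],[0.02,-0.001,0,0,-0.3],[0,0,0,0,-0.3]]';python3 -m inch '[[0.02,-0.001,0,0,-0.3],[0.01,-0.001,0,0,-0.3],[0,0,0,0,-0.3]]'
```

```text
time: 13.75
tool_pos: [0.5441, -0.0405, 0.1196]
ee_rot: [-180.0, -0.0, 176.7]
wrist_force: [-1.7, -1.2, 1.1]
finger_gap: 0.0698
finger_force: 8.0
time: 14.05
tool_pos: [0.5443, -0.0405, 0.1195]
ee_rot: [-180.0, -0.1, 176.7]
wrist_force: [-7.5, 0.4, 6.9]
finger_gap: 0.0699
finger_force: 8.0
```

The drive has met the stop at 0.5443 (expected about 0.543) with 7.5 N. I'll release, rise, check home, and measure the knob height.

```bash
python3 -m inch '[[0,0,0,0,0],[0,0,0,0,1],[0,0,0,0,1],[0,0,0,0,1],[0,0,0.2,0,1],[0,0,0.4,0,1],[0,0,0.6,0,1],[0,0,0.8,0,1],[0,0,0.8,0,1],[0,0,0.8,0,1],[0,0,0.4,0,1],[0,0,0,0,1]]';python3 - <<'E'
from h import *
s=snap('scene','scene5');C=cloud(s)
cv2.imwrite('pics/c5.png',cv2.resize(s['img'][225:325,310:450],None,fx=5.7,fy=5.7,interpolation=3)[...,::-1])
for v in range(232,286,2): print(v,s['img'][v,382],np.round(C[v,382],4))
E
```

```text
time: 15.25
tool_pos: [0.5457, -0.0406, 0.2415]
ee_rot: [180.0, 0.2, 176.7]
wrist_force: [-0.4, 0.9, -0.1]
finger_gap: 0.0941
finger_force: 0.0
232 [ 67 112 125] [0.7383 0.0825 0.0563]
234 [ 65 110 123] [0.7398 0.0838 0.0503]
236 [ 67 111 125] [0.7425 0.0864 0.0436]
238 [ 61  98 109] [0.7406 0.0841 0.0399]
240 [197 103  42] [ 0.6266 -0.0395  0.1147]
242 [183 125  88] [ 0.6172 -0.0499  0.1172]
244 [90 59 42] [ 0.613  -0.0547  0.116 ]
246 [26 25 27] [ 0.6137 -0.0542  0.1114]
248 [24 23 23] [ 0.6126 -0.0556  0.108 ]
250 [23 23 23] [ 0.6113 -0.0573  0.1048]
252 [20 19 19] [ 0.6118 -0.057   0.1003]
254 [22 22 21] [ 0.6111 -0.0579  0.0966]
256 [56 56 57] [ 0.6147 -0.0544  0.0898]
258 [94 93 92] [ 0.6142 -0.0552  0.0859]
260 [94 94 92] [ 0.6193 -0.0498  0.0777]
262 [110  88  48] [ 0.616  -0.0537  0.076 ]
264 [72 70 62] [ 0.6156 -0.0544  0.0721]
266 [67 71 66] [ 0.6096 -0.0611  0.0725]
268 [67 71 67] [ 0.6096 -0.0613  0.0683]
270 [68 72 68] [ 0.613  -0.0579  0.0613]
272 [68 70 67] [ 0.6139 -0.0573  0.0563]
274 [91 91 88] [ 0.6206 -0.0503  0.0464]
276 [92 93 91] [ 0.6194 -0.0518  0.043 ]
278 [78 78 77] [ 0.6215 -0.0498  0.0369]
280 [28 27 28] [ 0.6207 -0.0509  0.0331]
282 [54 54 51] [ 0.6187 -0.0534  0.0304]
284 [101  99  93] [ 0.618  -0.0545  0.0266]
```

View pics/c5.png

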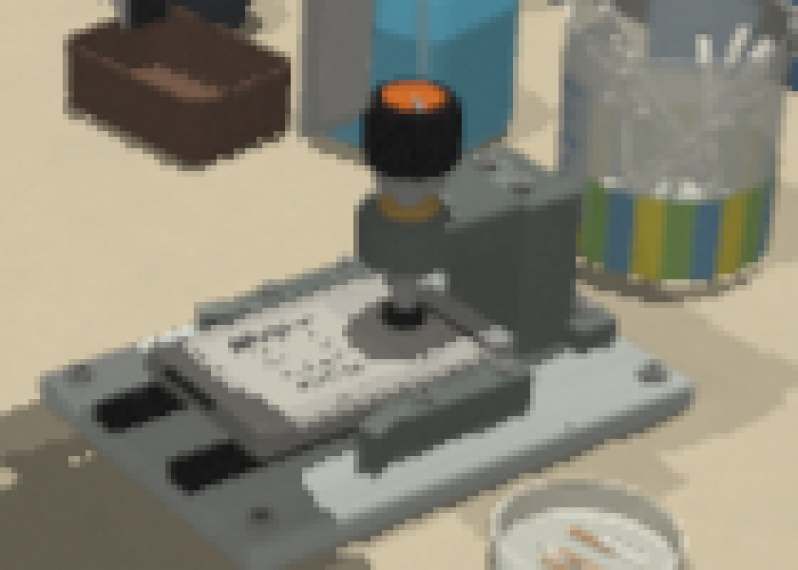

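The drive lies flat and home, with its far end against the stop (crop about (490,340)). The knob spans z of about 0.092–0.116 m and the hub is below it. I'll check clearance round the knob and move over it, pre-turning counter-clockwise.

```bash
python3 - <<'E'
from h import *
for n in('top0','scene0'):
    C=cloud(load(n)).reshape(-1,3);d=np.hypot(C[:,0]-.62,C[:,1]+.0446)
    for r in((.03,.06),(.06,.1),(.1,.14)):
        m=(d>r[0])&(d<r[1]);print(n,r,C[m][:,2].max())
E
python3 -m inch '[[0.15,-0.008,0,0.9,1],[0.25,-0.013,0,0.9,1],[0.25,-0.013,0,0.9,1],[0.25,-0.013,0,0.9,1],[0.25,-0.013,0,0.9,1],[0.25,-0.013,0,0.9,1],[0.25,-0.013,0,0.9,1],[0.25,-0.013,0,0.9,1],[0.25,-0.013,0,0,1],[0.25,-0.013,0,0,1],[0.077,-0.01,0,0,1],[0,0,0,0,1],[0,0,0,0,1]]';python3 -c "
from h import *
print(observe()['joints'])"
```

```text
top0 (0.03, 0.06) 0.08096935521791115
top0 (0.06, 0.1) 0.07713090114874932
top0 (0.1, 0.14) 0.09645957808951944
scene0 (0.03, 0.06) 0.0779451322782414
scene0 (0.06, 0.1) 0.07252982317280449
scene0 (0.1, 0.14) 0.09218363940802116
time: 16.6
tool_pos: [0.6193, -0.0445, 0.2395]
ee_rot: [180.0, -0.0, -125.7]
wrist_force: [0.2, -0.7, 0.2]
finger_gap: 0.0944
finger_force: 0.0
[  2.83408972  27.13968674  -2.07874249  96.3973322    1.14199641
  56.4937724  144.60465831]
```

```bash
python3 -m inch '[[0.01,0,-0.3,0,1],[0,0,-0.4,0,1],[0,0,-0.4,0,1],[0,0,-0.4,0,1],[0,0,-0.3,0,1],[0,0,-0.02,0,0.5],[0,0,0,0,0],[0,0,0,0,-0.2],[0,0,0,0,-0.5],[0,0,0,0,-0.5]]' 15;python3 -m inch '[[0,0,0,0,-0.5],[0,0,0,0,-0.5],[0,0,0,0,-0.5]]';python3 -c "
from h import *
s=observe();print(s['wrist_torque'])"
```

```text
time: 17.6
tool_pos: [0.6199, -0.0446, 0.1854]
ee_rot: [-180.0, 0.0, -125.7]
wrist_force: [-0.2, 0.3, -0.4]
finger_gap: 0.0575
finger_force: 0.0
time: 17.9
tool_pos: [0.6199, -0.0447, 0.1852]
ee_rot: [-180.0, 0.0, -125.7]
wrist_force: [4.1, -4.2, 1.4]
finger_gap: 0.0333
finger_force: 15.5
[-0.87096145 -1.26864569  0.05681737]
```

```bash
cat > q.py <<'E'
from h import *
s=observe();print('F',s['wrist_force'].round(1),'Tz',s['wrist_torque'].round(3),'yaw',s['ee_rot'][2].round(2),'z',s['tool_pos'][2].round(4))
E
python3 -m inch '[[0.005,-0.005,0,0,-0.5],[0,0,0,0,-0.5],[0,0,0,0,-0.5]]' 25 >/dev/null;python3 q.py
python3 -m inch '[[0,0,-0.003,-0.5,-0.5],[0,0,-0.003,-0.5,-0.5]]' >/dev/null;python3 q.py
python3 -m inch '[[0,0,-0.003,-0.5,-0.5],[0,0,-0.003,-0.5,-0.5]]' >/dev/null;python3 q.py
python3 -m inch '[[0,0,-0.003,-0.5,-0.5],[0,0,-0.003,-0.5,-0.5]]' >/dev/null;python3 q.py
```

```text
F [ 2.5 -2.2  0.9] Tz [-0.378 -0.553  0.013] yaw -125.71 z 0.1852
F [ 2.  -2.3  1.5] Tz [-0.297 -0.492  0.061] yaw -133.86 z 0.1851
F [ 2.6 -0.7  2. ] Tz [-0.246 -0.414  0.076] yaw -141.86 z 0.1849
F [ 2.  -1.5  2.7] Tz [-0.178 -0.404  0.083] yaw -149.86 z 0.1847
```

```bash

python3 -m inch '[[0,0,0,-0.5,-0.5],[0,0,-0.002,-0.5,-0.5],[0,0,-0.003,-0.5,-0.5]]' >/dev/null;python3 q.py
python3 -m inch '[[0,0,-0.003,-0.5,-0.5],[0,0,-0.003,-0.5,-0.5],[0,0,-0.002,-0.5,-0.5]]' >/dev/null;python3 q.py
python3 -m inch '[[0,0,-0.003,-0.5,-0.5],[0,0,-0.003,-0.5,-0.5],[0,0,-0.002,-0.5,-0.5]]' >/dev/null;python3 q.py
```

```text
F [ 1.6 -1.2  1.3] Tz [-0.101 -0.482  0.113] yaw -161.86 z 0.1845
F [ 2.7 -0.6  1.1] Tz [-0.085 -0.503  0.074] yaw -173.85 z 0.1842
F [ 2.  -0.2  0.1] Tz [ 0.004 -0.611  0.046] yaw 174.15 z 0.184
```

```bash

python3 -m inch '[[0,0,-0.003,-0.5,-0.5],[0,0,-0.003,-0.5,-0.5]]' >/dev/null;python3 q.py
python3 -m inch '[[0,0,-0.003,-0.5,-0.5],[0,0,-0.003,-0.5,-0.5]]' >/dev/null;python3 q.py
python3 -m inch '[[0,0,-0.003,-0.5,-0.5],[0,0,-0.003,-0.5,-0.5]]' >/dev/null;python3 q.py
python3 -m inch '[[0,0,-0.003,-0.5,-0.5],[0,0,-0.003,-0.5,-0.5]]' >/dev/null;python3 q.py
```

```text
F [3.  0.3 0.5] Tz [ 0.016 -0.652  0.089] yaw 166.15 z 0.1838
F [ 3.3 -1.1  0.5] Tz [ 0.042 -0.736  0.072] yaw 158.15 z 0.1836
F [ 3.3 -0.3 -0. ] Tz [ 0.025 -0.801  0.092] yaw 150.16 z 0.1834
F [4.1 0.6 0.5] Tz [ 0.047 -0.895  0.146] yaw 142.16 z 0.1833
```

```bash

python3 -m inch '[[0.004,0,-0.003,-0.5,-0.5],[0,0,-0.003,-0.5,-0.5]]' >/dev/null;python3 q.py
python3 -m inch '[[0,0,-0.003,-0.5,-0.5],[0,0,-0.003,-0.5,-0.5]]' >/dev/null;python3 q.py
```

```text
F [ 2.8 -0.4  2.5] Tz [ 0.092 -0.649  0.124] yaw 134.16 z 0.1832
F [2.1 0.4 3.4] Tz [ 0.106 -0.631  0.111] yaw 126.16 z 0.1831
```

```bash

python3 -m inch '[[0,0,-0.003,-0.5,-0.5]]' >/dev/null;python3 q.py
python3 -m inch '[[0,0,-0.003,-0.5,-0.5]]' >/dev/null;python3 q.py
```

```text
F [ 2.1 -0.1  4.2] Tz [ 0.05  -0.548  0.104] yaw 122.16 z 0.1831
F [2.2 0.8 5.6] Tz [ 0.032 -0.639  0.097] yaw 118.17 z 0.1831
```

The knob has stopped descending, so the foot may be in contact. I'll take off the downward load and look.

```bash

python3 -m inch '[[0,0,0.006,0,-0.5],[0,0,0,0,-0.5]]' >/dev/null;python3 q.py;python3 - <<'E'
from h import *
s=snap('scene','scene6');p=load('scene5')
a=cv2.resize(s['img'][225:300,345:425],(480,450),interpolation=3);b=cv2.resize(p['img'][250:300,360:413],(318,300),interpolation=3)
o=np.zeros((450,800,3),np.uint8);o[:,:480]=a;o[:300,482:]=b
cv2.imwrite('pics/c6.png',o[...,::-1])
E
```

```text
F [3.5 1.1 4.3] Tz [ 0.114 -0.936  0.115] yaw 118.39 z 0.183
```

View pics/c6.png

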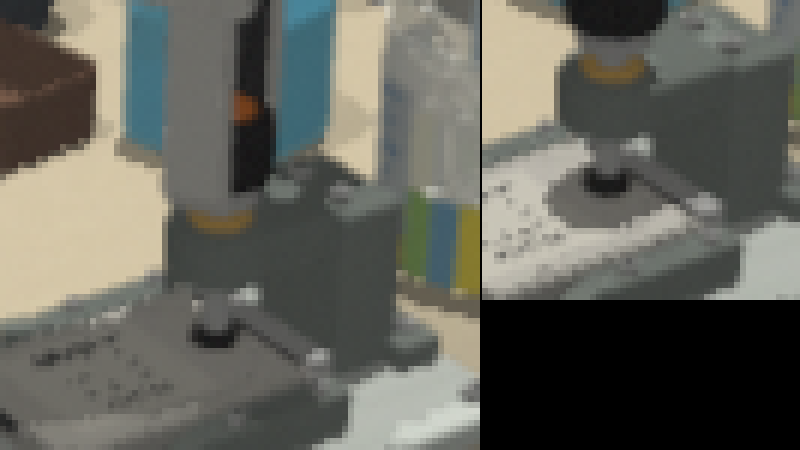

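The foot has dropped about a pixel and looks to be on the drive (crop (213,345)). I'll continue in small steps, without descending, watching the torque.

```bash

python3 -m inch '[[0,0,0.004,-0.25,-0.5]]' >/dev/null;python3 q.py
python3 -m inch '[[0,0,0,-0.25,-0.5]]' >/dev/null;python3 q.py
python3 -m inch '[[0,0,0,-0.25,-0.5]]' >/dev/null;python3 q.py
python3 -m inch '[[0,0,0,-0.25,-0.5]]' >/dev/null;python3 q.py
```

```text
F [4.8 1.8 1.1] Tz [ 0.283 -1.239  0.117] yaw 116.38 z 0.1831
F [5.5 1.7 2.2] Tz [ 0.343 -1.35   0.139] yaw 114.26 z 0.1831
F [5.6 1.6 2.2] Tz [ 0.363 -1.447  0.186] yaw 112.22 z 0.183
F [5.7 1.6 2.2] Tz [ 0.327 -1.432  0.142] yaw 110.21 z 0.1831
```

```bash

for i in 1; do python3 -m inch '[[0.005,0.001,0.001,-0.25,-0.5]]' >/dev/null;python3 q.py
python3 -m inch '[[0,0,0,-0.25,-0.5]]' >/dev/null;python3 q.py
python3 -m inch '[[0,0,0,-0.25,-0.5]]' >/dev/null;python3 q.py
python3 -m inch '[[0,0,0,-0.25,-0.5]]' >/dev/null;python3 q.py
python3 -m inch '[[0,0,0,-0.25,-0.5]]' >/dev/null;python3 q.py; done
```

```text
F [4.4 1.2 2.5] Tz [ 0.299 -1.221  0.187] yaw 108.21 z 0.183
F [4.8 0.9 1.7] Tz [ 0.333 -1.391  0.181] yaw 106.2 z 0.183
F [5.4 1.1 1. ] Tz [ 0.278 -1.461  0.143] yaw 104.2 z 0.183
F [5.4 1.3 1.2] Tz [ 0.361 -1.43   0.157] yaw 102.2 z 0.183
F [4.8 0.7 0.8] Tz [ 0.254 -1.447  0.117] yaw 100.2 z 0.183
```

```bash

for i in 1; do python3 -m inch '[[0.003,0,0,-0.25,-0.5]]' >/dev/null;python3 q.py
python3 -m inch '[[0,0,0,-0.25,-0.5]]' >/dev/null;python3 q.py
python3 -m inch '[[0,0,0,-0.25,-0.5]]' >/dev/null;python3 q.py
python3 -m inch '[[0,0,0,-0.25,-0.5]]' >/dev/null;python3 q.py;  done
```

```text
F [6.  1.  0.9] Tz [ 0.31  -1.361  0.125] yaw 98.2 z 0.183
F [6.2 1.6 1. ] Tz [ 0.228 -1.455  0.157] yaw 96.2 z 0.183
F [5.9 1.  1.2] Tz [ 0.258 -1.51   0.163] yaw 94.2 z 0.183
F [6.1 2.  1.2] Tz [ 0.224 -1.498  0.171] yaw 92.2 z 0.183
```

The torque plateaus near 0.15 without a drop, which suggests the pads are slipping on the knob. I'll grip harder, recentre, and step on.

```bash

for i in 1; do python3 -m inch '[[0.008,0.002,0,0,-0.5],[0,0,0,0,-0.5]]' 50 ;python3 q.py
python3 -m inch '[[0,0,0,-0.25,-0.5]]' >/dev/null;python3 q.py
python3 -m inch '[[0,0,0,-0.25,-0.5]]' >/dev/null;python3 q.py
python3 -m inch '[[0,0,0,-0.25,-0.5]]' >/dev/null;python3 q.py
python3 -m inch '[[0,0,0,-0.25,-0.5]]' >/dev/null;python3 q.py;  done
```

```text
time: 22.85
tool_pos: [0.6206, -0.0446, 0.1829]
ee_rot: [180.0, 0.0, 92.3]
wrist_force: [5.5, 1.8, 1.6]
finger_gap: 0.0334
finger_force: 50.0
F [5.5 1.8 1.6] Tz [ 0.253 -1.337  0.09 ] yaw 92.3 z 0.1829
F [5.4 1.1 1.7] Tz [ 0.169 -1.416  0.196] yaw 90.27 z 0.183
F [5.4 1.6 0.8] Tz [ 0.226 -1.436  0.192] yaw 88.18 z 0.183
F [4.7 0.8 1.7] Tz [ 0.144 -1.498  0.181] yaw 86.18 z 0.1829
F [4.8 0.8 1.4] Tz [ 0.144 -1.476  0.199] yaw 84.18 z 0.1829
```

```bash

for i in 1; do 
python3 -m inch '[[0,0,0,-0.25,-0.5]]' >/dev/null;python3 q.py
python3 -m inch '[[0,0,0,-0.25,-0.5]]' >/dev/null;python3 q.py
python3 -m inch '[[0,0,0,-0.25,-0.5]]' >/dev/null;python3 q.py
python3 -m inch '[[0,0,0,-0.25,-0.5]]' >/dev/null;python3 q.py;  done
```

```text
F [4.9 0.7 1.8] Tz [ 0.175 -1.495  0.175] yaw 82.18 z 0.1829
F [5.1 0.9 1.4] Tz [ 0.132 -1.533  0.12 ] yaw 80.18 z 0.1829
F [5.7 1.5 0.5] Tz [ 0.145 -1.541  0.114] yaw 78.17 z 0.1829
F [6.3 1.  0.1] Tz [ 0.06  -1.507  0.067] yaw 76.17 z 0.1829
```

```bash

for i in 1; do 
python3 -m inch '[[0,0,0,-0.25,-0.5]]' >/dev/null;python3 q.py
python3 -m inch '[[0,0,0,-0.25,-0.5]]' >/dev/null;python3 q.py
python3 -m inch '[[0,0,0,-0.25,-0.5]]' >/dev/null;python3 q.py;done
python3 - <<'E'
from h import *
s=snap('scene','scene7');p=load('scene5');q=load('scene6')
o=np.hstack([cv2.resize(x['img'][234:262,366:398],(256,400),interpolation=3) for x in(p,q,s)])
cv2.imwrite('pics/c7.png',o[...,::-1])
E
```

```text
F [6.2 0.4 0.6] Tz [ 0.064 -1.523  0.008] yaw 74.17 z 0.1829
F [5.6 1.4 1. ] Tz [ 0.098 -1.662 -0.083] yaw 72.16 z 0.183
F [7.3 0.4 1.7] Tz [ 0.111 -1.582  0.12 ] yaw 70.17 z 0.183
```

View pics/c7.png

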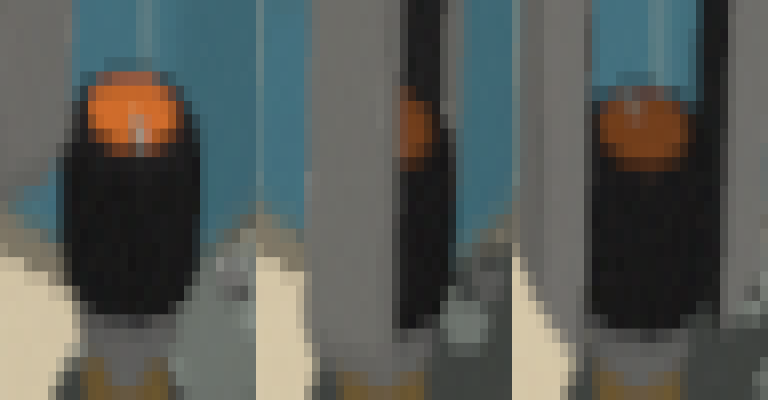

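The white mark on the cap went from pointing down (138,140) to up-left (632,105), about 160° clockwise. That matches the 164° I turned, so the pads did not slip. The torque dip at yaw 72 is the first click. I'll continue to confirm with a second one 36° on.

```bash

for i in 1; do 
python3 -m inch '[[0.006,0,0,-0.25,-0.5]]' >/dev/null;python3 q.py
python3 -m inch '[[0,0,0,-0.25,-0.5]]' >/dev/null;python3 q.py
python3 -m inch '[[0,0,0,-0.25,-0.5]]' >/dev/null;python3 q.py
python3 -m inch '[[0,0,0,-0.25,-0.5]]' >/dev/null;python3 q.py
python3 -m inch '[[0,0,0,-0.25,-0.5]]' >/dev/null;python3 q.py
python3 -m inch '[[0,0,0,-0.25,-0.5]]' >/dev/null;python3 q.py;done
```

```text
F [4.5 0.7 2.3] Tz [ 0.037 -1.132  0.173] yaw 68.22 z 0.183
F [5.5 0.6 2.8] Tz [ 0.099 -1.281  0.114] yaw 66.15 z 0.183
F [5.6 0.8 2.8] Tz [-0.034 -1.308  0.124] yaw 64.14 z 0.183
F [4.8 0.  1.9] Tz [-0.014 -1.325  0.174] yaw 62.14 z 0.183
F [5.2 0.2 2.3] Tz [-0.105 -1.323  0.132] yaw 60.14 z 0.183
F [5.2 0.2 2.1] Tz [-0.08  -1.362  0.192] yaw 58.14 z 0.183
```

```bash

for i in 1; do 
python3 -m inch '[[0,0,0,-0.25,-0.5],[0,0,-0.002,-0.25,-0.5]]' >/dev/null;python3 q.py
python3 -m inch '[[0,0,0,-0.25,-0.5]]' >/dev/null;python3 q.py
python3 -m inch '[[0,0,0,-0.25,-0.5]]' >/dev/null;python3 q.py
python3 -m inch '[[0,0,0,-0.25,-0.5]]' >/dev/null;python3 q.py
python3 -m inch '[[0,0,0,-0.25,-0.5]]' >/dev/null;python3 q.py
python3 -m inch '[[0,0,0,-0.25,-0.5]]' >/dev/null;python3 q.py;done
```

```text
F [5.4 0.3 3.3] Tz [-0.106 -1.262  0.148] yaw 54.14 z 0.1829
F [5.3 0.8 2.1] Tz [-0.157 -1.334  0.17 ] yaw 52.14 z 0.1829
F [ 6.1 -0.3  2.4] Tz [-0.152 -1.308  0.167] yaw 50.13 z 0.1829
F [5.3 0.4 1.9] Tz [-0.162 -1.318  0.172] yaw 48.14 z 0.1829
F [5.2 0.  2.2] Tz [-0.186 -1.319  0.261] yaw 46.13 z 0.1829
F [ 6.1 -0.4  1.4] Tz [-0.229 -1.319  0.149] yaw 44.13 z 0.1829
```

```bash

for i in 1; do 
python3 -m inch '[[0,0,0,-0.25,-0.5]]' >/dev/null;python3 q.py
python3 -m inch '[[0,0,0,-0.25,-0.5]]' >/dev/null;python3 q.py
python3 -m inch '[[0,0,0,-0.25,-0.5]]' >/dev/null;python3 q.py
python3 -m inch '[[0,0,0,-0.25,-0.5]]' >/dev/null;python3 q.py;done
```

```text
F [ 5.5 -1.2  2.7] Tz [-0.137 -1.317  0.112] yaw 42.13 z 0.1829
F [ 4.8 -0.4  2.7] Tz [-0.208 -1.291  0.037] yaw 40.13 z 0.1829
F [ 6.8 -0.3  1.7] Tz [-2.080e-01 -1.308e+00 -1.000e-03] yaw 38.12 z 0.1829
F [ 5.4 -0.6  3. ] Tz [-0.214 -1.38  -0.012] yaw 36.12 z 0.1829
```

The second dip came at yaw 36, exactly 36° after the first. I'll turn a little further to seat it in the detent, let go and rise.

```bash
python3 -m inch '[[0,0,0,-0.25,-0.5],[0,0,0,-0.25,-0.5],[0,0,0,0,-0.5]]' >/dev/null;python3 q.py
python3 -m inch '[[0,0,0,0,0],[0,0,0,0,0.8],[0,0,0,0,0.8],[0,0,0,0,0.8],[0,0,0.1,0,0.8],[0,0,0.4,0,0.8],[0,0,0.6,0,0.8],[0,0,0.8,0,0.8],[0,0,0.8,0,0.8],[0,0,0.8,0,0.8],[-0.3,0,0.6,0,0.8],[-0.6,0,0,0,0.8],[-0.6,0,0,0,0.8],[-0.6,0,0,0,0.8],[-0.6,0,0,0,0.8],[-0.6,0,0,0,0.8],[-0.6,0,0,0,0.8],[-0.3,0,0,0,0.8],[0,0,0,0,0.8],[0,0,0,0,0.8]]';python3 - <<'E'
from h import *
s=snap('scene','scene8');p=load('scene5')
a=cv2.resize(s['img'][225:325,310:450],(560,400),interpolation=3)
b=np.vstack([cv2.resize(x['img'][234:262,366:398],(229,200),interpolation=3) for x in(p,s)])
cv2.imwrite('pics/c8.png',np.hstack([a,b])[...,::-1])
E
```

```text
F [ 4.4 -0.1  4.9] Tz [-0.223 -1.154  0.117] yaw 32.14 z 0.183
time: 28.0
tool_pos: [0.4953, -0.0445, 0.3065]
ee_rot: [180.0, -0.1, 32.3]
wrist_force: [0.4, -0.6, -0.6]
finger_gap: 0.0847
finger_force: 0.0
```

View pics/c8.png

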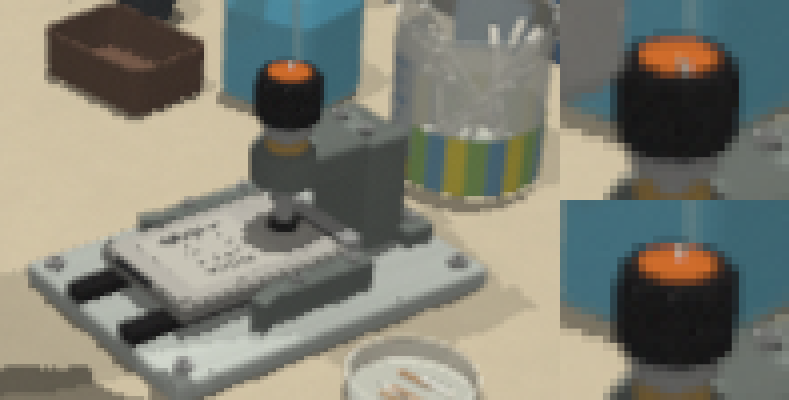

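The mark now points up after about 200° of turn. The drive is still against the stop with the foot on it, and the dish and tray are unmoved. I'm handing in.

```bash
python3 -c "
from h import *
print(hand_in())"
```

```text
the job is handed in; nothing more can be done
None
```

The job is handed in at 28 s of robot time: the drive is home against the rear stop and clamped after two observed clicks, the knob is released, and the petri dish, screwdriver and small tray were not touched.

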